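# Clamp a sample bottle on the orbital shaker, third hand for the knobs

### The job

Press the blue snap cap of the amber sample bottle fully home, then stand the bottle upright on the shaker platform, between the two bars, midway along them and close in front of the fixed rear bar, and let go of it. Then take the sliding clamp bar by its blue bow handle and push it towards the rear bar until its roller presses the bottle against the rear bar with the clamp bar's springs about half compressed. Finish while still holding the clamp bar steady like that, so that I can tighten its two knobs; leave the other things on the bench alone.

Things in the scene. Friction and masses are not known exactly. Their poses are not given: they have to be found in the camera images.
- bottle: round amber sample bottle with a white label, 52 mm in diameter up to 66 mm height, shoulder and neck (35 mm across) above; blue cap 42 mm across. 101 mm tall with the cap home, about 0.18 kg. Stands upright on the bench. Origin: centre of the underside, z up
- cap (a joint): how far the blue cap stands up from its home position, m: 0 = fully home, 0.009 = loosest. It starts about 5 to 8 mm up, slides stiffly straight down along the bottle's axis (about 6 N moves it) and stays where it is left
- cap_top (a point): centre of the cap's flat top (101 mm above the bottle's underside when the cap is home); moves with the cap
- shaker: white orbital shaker fixed to the bench, 240 x 266 mm. Origin: underside centre; +x points from the front panel to the rear, towards the fixed bar, +y to the left along the bars. Platform: black rubber mat whose top is at z = +0.070 in this frame, with a side rail along x at y = +-0.120 (rail tops z = 0.082)
- rear_bar: fixed rear bar (the stop), a black rubber roller of radius 11 mm, 188 mm long, lying along the shaker's y at x = +0.085, z = +0.098 in the shaker's frame. Origin: middle of its axis, axes as the shaker's
- clamp_bar (a joint): slide of the clamp bar along the shaker's +x on the side rails, m: 0 = fully forward (open), grows towards the rear bar, up to 0.13; starts at 0 to 0.03. At 0 the cross bar is at x = -0.098, z = 0.098 in the shaker's frame. Its friction is about 1.5 N; its two knobs are loose, so the springs push it back when it is let go
- handle: blue bow handle on the middle of the clamp bar, moves with it. Round bar of 10 mm diameter along the shaker's y, 70 mm clear length, its two legs at y = +-0.042. Origin: centre of the clamp bar's cross bar (12 mm deep, 16 mm high), axes as the shaker's
- handle_grip (a point): middle of the blue handle's round bar, 44 mm above the handle's origin (0.142 above the shaker's underside); free space all round it and 31 mm below it; grip it from above with the fingers closing along the shaker's x
- press (a joint): compression of the clamp bar's two coil springs, m: 0 = relaxed, 0.016 = fully compressed; 1.2 N per mm for both together, so half compressed (0.008) is about 9.6 N. Also seen at the red-marked guide pins near the bar's ends: they stand 18 mm out of the clamp bar's front face when relaxed, 26 mm when half compressed, 34 mm when fully
- roller: black rubber front roller on the clamp bar, radius 11 mm, 188 mm long, carried on the springs; its axis is 34 mm to the shaker's +x of the clamp bar's cross bar when the springs are relaxed, and at the same height. Origin: middle of its axis, axes as the shaker's
- buffer_bottle: bystander: white bottle with a yellow cap, 44 mm in diameter, 94 mm tall; origin at the underside centre
- beaker: bystander: small glass beaker, 44 x 46 x 58 mm; origin at the underside centre
- timer: bystander: white lab timer, 57 x 64 x 56 mm; origin at the underside centre
There are look-alikes about, which are no part of the job. Leave any purple look-alike of the bottle alone.

How it is judged:
On the way, in this order (a step that is already met when the one before it is completed fails the run):
1. the cap is pressed fully home (value of joint cap below 0.0015 m), for 0.2 s.
2. the capped bottle stands upright on the platform between the bars, near the middle and close in front of the rear bar, let go (value of joint cap below 0.0015 m and z of bottle in the frame of shaker between 0.066 and 0.075 m and angle between bottle's own z axis and vertical below 0.1 rad and x of bottle in the frame of shaker between 0.015 and 0.055 m and y of bottle in the frame of shaker between -0.03 and 0.03 m and contact force between each of the arm, the fingers and bottle below 0.1 N and linear speed of bottle below 0.03 m/s), for 0.2 s.
At the end, for the whole second after the job is handed in: Cap home within 1.5 mm; bottle upright on the platform, within 30 mm of the middle of the bars, untouched by the robot and at rest; fingers on the clamp bar's handle, springs 5 to 11 mm compressed of 16, bottle pressed with 3 to 16 N by roller and rear bar (value of joint cap below 0.0015 m and z of bottle in the frame of shaker between 0.066 and 0.075 m and angle between bottle's own z axis and vertical below 0.1 rad and y of bottle in the frame of shaker between -0.03 and 0.03 m and value of joint press between 0.005 and 0.011 m and contact force between bottle and rear_bar between 3 and 16 N and contact force between bottle and roller between 3 and 16 N and contact force between each of the fingers, the arm and bottle below 0.1 N and contact force between the fingers and handle above 1 N and linear speed of bottle below 0.02 m/s); the arm keeps its last pose, push and grip.
It fails at once if the bottle is tipped (angle between bottle's own z axis and vertical above 0.5 rad).
It fails at once if the bottle is crushed between the bars (contact force between bottle and rear_bar above 25 N or contact force between bottle and roller above 25 N).
It fails at once if another thing on the bench is disturbed (distance of any of buffer_bottle, beaker, timer from where it was at the start of the episode above 0.02 m).
It also fails if it takes over 69 s, if anything falls off the work surface, if the arm or the gripper's body presses on something with over 40 N, if the wrist force passes 120 N, or if a joint passes its speed limit or range.

### The arm

A 6-joint arm with a two-finger parallel gripper is mounted at the origin on a cart in front of the work surface, level with it; the furniture and walls round the work are solid. World frame = base frame: x ahead of the robot, y to its left, z up, the work surface at z = 0. Lengths are in m, angles in rad, forces in N, time in s.
With the tool pointing down it reaches from about 0.4 to 0.925 m from the base axis. Payload 12.5 kg.
Tool frame: the origin (TCP) lies at the very end of the fingers, on their centre line; the grasp point (between the pads) lies 19 mm behind it; z points along the fingers, y is the line along which they close (so a half turn about z gives the same grasp; the last joint's range is limited). The gripper opens to 95 mm and grips with 3 to 60 N. Pads are 20 mm wide; open, the fingers measure 119 mm over their backs; the gripper's body (75 mm by 180 mm) begins 59 mm behind the grasp point.
Start: joints at [-1.423, 0.491, 1.559, -0, 1.092, -0.106], TCP at [0.157, -0.605, 0.215] pointing down, gripper open.
Joint ranges: [-3.1, 3.1], [-0.84, 2.19], [0.05, 2.79], [-1.13, 4.28], [0.06, 2.93], [-2.69, 2.69]. Speed limits (rad/s): [2.22, 2.22, 2.79, 3.14, 3.14, 3.14].

### API

Orientations are given as a rotation vector (axis times angle).
In Python, from rig import r gives the robot as it stands.
- The arm moves only by the shell command python3 -m crank 'ROWS' [FORCE]. ROWS is JSON, a list of rows, each a list of 5 numbers: the shift along the tool's x, y, z in mm, then the turn about the tool's z in degrees, then the opening, from 0 (shut) to 1 (fully open). In form: [[tx, ty, tz, yaw, claw], ...]. A call has 1 to 20 rows; each row is the pose to reach, as a shift and turn from the pose commanded when the call began, along the tool's axes at that moment; what a row does not reach only later rows make up. A row lasts 1/10 s, in which the tool goes at most 50 mm and 8.59 degrees, less where a joint would pass 70% of its speed; a pose out of reach is approached as far as the arm can. A call with a gripper value outside its range is refused whole. The fingers move at their own pace and stop on an object; FORCE is the grip in N (left out, the last holds). Time passes only in rows, so rows that repeat a pose let the fingers close. It gives the time, the measured TCP pose, the force, the opening and the grip force at its end, in the units of the state.
- r.get_obs(): the state, without advancing time (a new reading comes with each control period).
- r.capture(name): name is "side" or "top" or "wrist"; returns a dict with "pixels" (420x560x3 uint8, red, green, blue), "z_map" (420x560 float32, m along the optical axis (not along the pixel's ray), 0 where there is no reading), "fovy" (degrees; the focal length in pixels is half the picture's height over the tangent of half this angle, whatever the lens; pixels are square), "cx", "cy" (the principal point, pixels), "extrinsics" (4x4, takes a point from world to camera coordinates). Camera axes: x right, y down, z forward; pixel columns grow to the right and rows downward; lengths in m; the calibration is good to about 2 mm. A picture is of the moment at which its call begins.
- r.sign_off(): hands the job in; it is judged then, once.
The state is a dict: "time": time; "joint_pos": joint angles; "joint_vel": joint speeds; "tau": joint torques, N m; "tool_pos": TCP position; "orientation": TCP orientation; "wrist_force": force on the tool from outside, world axes, zero at the start; "wrist_torque": the same for the moment, N m; "finger_gap": finger opening in m; "grasp_force": force on a finger pad.
Only numpy, scipy, OpenCV 4.12 (cv2) and the standard library are available. Lean on these libraries where they do the work, as an engineer would, in place of code of your own. Each camera call takes 0.05 s, during which the arm holds its last target. There are 200 camera calls.

## Working session

There is one attempt and no reset: what is moved stays moved. The work goes in short steps, Python scripts to look and compute and a shell command to move; the robot and the scene stay as the last step left them, time stands still between calls to the robot, and variables do not carry over. Pictures are saved under pics/ and viewed, at most 10 in all, crops included, and the job is handed in when it is done.

```bash
ls; mkdir -p pics
cat > h.py <<'E'
import numpy as np, cv2
from rig import r
def cap(n):
    c=r.capture(n); c['f']=210/np.tan(np.radians(c['fovy'])/2); c['E']=np.array(c['extrinsics']); return c
def pts(c):
    z=c['z_map']; v,u=np.mgrid[:420,:560]
    P=np.stack([(u-c['cx'])/c['f']*z,(v-c['cy'])/c['f']*z,z],-1)
    return (P-c['E'][:3,3])@c['E'][:3,:3]
def plane(c,u,v,h):
    R=c['E'][:3,:3];o=-R.T@c['E'][:3,3];d=R.T@np.array([(u-c['cx'])/c['f'],(v-c['cy'])/c['f'],1]);return o+d*(h-o[2])/d[2]
def save(c,n): cv2.imwrite('pics/'+n,c['pixels'][...,::-1])
E
python3 - <<'E'
from h import *
a=cap('top');b=cap('side')
cv2.imwrite('pics/a.png',a['pixels'][...,::-1]);cv2.imwrite('pics/b.png',b['pixels'][...,::-1])
np.savez('a.npz',**{k:a[k] for k in('pixels','z_map')});
P=pts(a)
for n,c in(('top',a),('side',b)):
    P=pts(c);hsv=cv2.cvtColor(c['pixels'],cv2.COLOR_RGB2HSV)
    print(n,c['f'],-c['E'][:3,:3].T@c['E'][:3,3],c['E'][:3,:3].round(2).tolist())
    for nm,lo,hi in(('blue',(100,110,50),(125,255,255)),('amber',(5,110,40),(22,255,255)),('purple',(126,60,40),(160,255,255))):
        m=cv2.inRange(hsv,lo,hi);k,l,s,ce=cv2.connectedComponentsWithStats(m)
        for i in range(1,k):
            if s[i,4]>25:
                q=P[(l==i)&(c['z_map']>0)]
                print(nm,s[i],ce[i].round(1),np.median(q,0).round(3),q.min(0).round(3),q.max(0).round(3))
E
```

```text
pics
top 385.6440732178968 [ 0.47500639 -0.01773391  1.13792265] [[-0.0, -1.0, 0.0], [-1.0, 0.0, -0.06], [0.06, -0.0, -1.0]]
blue [383 215  17  15 195] [391.4 222.1] [ 0.506 -0.334  0.106] [ 0.487 -0.356  0.094] [ 0.525 -0.315  0.112]
blue [263 241  35   9 126] [279.9 245. ] [ 0.446 -0.036  0.145] [ 0.435 -0.08   0.069] [0.456 0.008 0.15 ]
blue [404 253  15  16 196] [410.9 260.6] [ 0.401 -0.387  0.1  ] [ 0.38  -0.407  0.073] [ 0.423 -0.368  0.105]
amber [279  34  29  32 410] [293.   48.4] [ 0.959 -0.07   0.155] [ 0.921 -0.108  0.132] [ 1.01  -0.034  0.166]
amber [288  92   5   8  39] [289.9  95.4] [ 0.878 -0.068  0.035] [ 0.866 -0.073  0.031] [ 0.888 -0.062  0.04 ]
amber [  4  97  26  17 135] [ 15.7 104.8] [0.834 0.699 0.081] [0.827 0.694 0.016] [0.844 0.71  0.128]
amber [239 111  23  19 226] [249.2 119.9] [0.786 0.048 0.076] [0.771 0.017 0.041] [0.827 0.079 0.139]
amber [  0 143  20  22 328] [  8.8 152.8] [0.705 0.72  0.056] [0.675 0.713 0.027] [0.735 0.774 0.094]
amber [442 163  30  14 112] [456.1 169.4] [ 0.665 -0.558  0.01 ] [ 0.643 -0.601 -0.002] [ 0.683 -0.518  0.016]
amber [17
[... 616 characters left out ...]
-0.594 -0.004] [ 0.424 -0.365  0.103]
blue [295 144  13  10 114] [301.1 148.5] [ 0.506 -0.328  0.104] [ 0.487 -0.537 -0.001] [ 0.549 -0.313  0.108]
blue [304 187   6  32 139] [306.4 202.7] [ 0.443 -0.016  0.142] [ 0.434 -0.145  0.066] [0.456 0.012 0.147]
amber [294 155  15  11 133] [301.  159.9] [ 0.502 -0.319  0.068] [ 0.483 -0.342  0.053] [ 0.528 -0.309  0.085]
amber [101 161  34  19 205] [119.4 171. ] [ 0.95  -0.053  0.144] [ 0.921 -0.097  0.123] [ 1.024 -0.031  0.16 ]
purple [327 149  17  13 161] [335.1 154.9] [ 0.402 -0.371  0.066] [ 0.379 -0.533 -0.004] [ 0.428 -0.36   0.084]
purple [327 161  16  13 161] [334.2 166.7] [ 0.402 -0.367  0.024] [ 0.379 -0.383  0.002] [ 0.428 -0.359  0.046]
```

View pics/a.png

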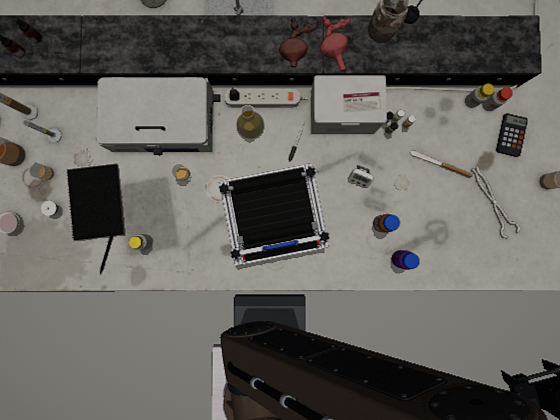

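View pics/b.png

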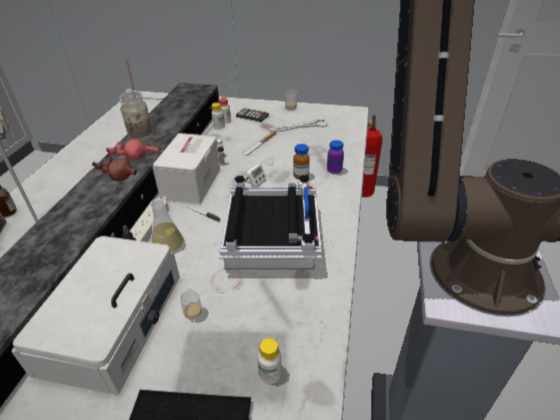

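Top view: target bottle (391,222), purple look-alike (410,260), shaker centred near (275,213), yawed about 9°; its blue handle is at (280,245). The buffer bottle (137,242), beaker (182,173) and timer (361,177) are clear of the path. The side view agrees: bottle (301,160), handle (306,203).

Run:
```python
from h import *
from scipy.spatial.transform import Rotation as Ro
o=r.get_obs();print(o['time'],o['tool_pos'],Ro.from_rotvec(o['orientation']).as_matrix().round(3).tolist(),o['wrist_force'],o['finger_gap'])
for n in('top','side'):
    c=cap(n);P=pts(c);hsv=cv2.cvtColor(c['pixels'],cv2.COLOR_RGB2HSV)
    m=(cv2.inRange(hsv,(100,110,50),(125,255,255))>0)&(c['z_map']>0)
    k=m&(abs(P[...,0]-.506)<.04)&(abs(P[...,1]+.33)<.04)&(P[...,2]>.08)
    q=P[k];print(n,'cap n',k.sum(),'z',np.percentile(q[:,2],[5,50,95]).round(4))
    v,u=np.nonzero(k);print(' cap top centre ray (mean px)',plane(c,u.mean(),v.mean(),.104), cv2.minEnclosingCircle(q[q[:,2]>.1][:,:2].astype(np.float32)))
    k=m&(abs(P[...,0]-.445)<.04)&(abs(P[...,1]+.03)<.08)&(P[...,2]>.12)
    v,u=np.nonzero(k);H=np.array([plane(c,a,b,.145) for a,b in zip(u,v)])
    print(' handle',cv2.minAreaRect(H[:,:2].astype(np.float32)*1000), P[k].mean(0))
    g=(P[...,2]>.10)&(P[...,2]<.118)&(abs(P[...,0]-.55)<.14)&(abs(P[...,1]+.03)<.14)&(hsv[...,2]<90)
    k2,l,s,_=cv2.connectedComponentsWithStats(g.astype(np.uint8))
    for i in range(1,k2):
        if s[i,4]>40: print(' dark',s[i],P[l==i].mean(0),cv2.minAreaRect(P[l==i][:,:2].astype(np.float32)*1000))
    g=(abs(P[...,2]-.08)<.006)&(abs(P[...,0]-.55)<.2)&(abs(P[...,1]+.03)<.2)&(hsv[...,2]>110)
    k2,l,s,_=cv2.connectedComponentsWithStats(g.astype(np.uint8))
    for i in range(1,k2):
        if s[i,4]>60: print(' rail',s[i],P[l==i].mean(0),cv2.minAreaRect(P[l==i][:,:2].astype(np.float32)*1000))
    g=(P[...,2]>.06)&(P[...,2]<.16)&(abs(P[...,0]-.55)<.2)&(abs(P[...,1]+.03)<.18)
    print(' all',cv2.minAreaRect(P[g][:,:2].astype(np.float32)*1000))
    cv2.imwrite(f'pics/{n}2.png',cv2.resize(c['pixels'][150:280,200:350,::-1] if n=='top' else c['pixels'][170:280,210:340,::-1],None,fx=5,fy=5,interpolation=2)[:600,:800])
```

```text
0.1 [ 0.15691932 -0.60474624  0.21409589] [[0.968, 0.251, -0.0], [0.251, -0.968, 0.001], [0.0, -0.001, -1.0]] [-0.87140942 -0.13456123 -0.20002612] 0.09494582434940187
top cap n 193 z [0.1011 0.1057 0.1086]
 cap top centre ray (mean px) [ 0.50541253 -0.33515955  0.104     ] ((0.5054314732551575, -0.3358279764652252), 0.021007098257541656)
 handle ((445.91802978515625, -35.53547286987305), (9.328604698181152, 89.54289245605469), 10.681063652038574) [ 0.44591981 -0.03585096  0.144449  ]
 dark [232 171  71  20 519] [ 0.61821804 -0.00216739  0.10568891] ((618.324951171875, -0.7552947998046875), (21.13290786743164, 192.99266052246094), 10.731392860412598)
 dark [238 222  75  26 552] [ 0.47858761 -0.02633351  0.1058969 ] ((477.6788330078125, -22.46649932861328), (32.26792907714844, 204.18258666992188), 14.726476669311523)
 rail [312 177  13  54 156] [ 0.55691016 -0.14177296  0.08078837] ((557.8292236328125, -141.7015838623047), (148.4224395751953, 8.338284492492676), 10.898737907409668)
 rail [309 178  12  54 118] [ 0.55553659 -0.13084755  0.08050103] ((555.4052734375, -131.06837463378906)
[... 1057 characters left out ...]
951171875, -33.21867370605469), (19.81868553161621, 192.9316864013672), 10.661137580871582)
 dark [302 234  12   9  55] [0.42299083 0.08520614 0.11551144] ((423.9771423339844, 83.0596923828125), (25.01526641845703, 23.65629005432129), 3.937220573425293)
 rail [244 187  44   7 224] [ 0.56916814 -0.13104922  0.07915754] ((573.0565795898438, -133.31234741210938), (119.30034637451172, 24.866336822509766), 11.287962913513184)
 rail [220 247 102   8 609] [0.50827864 0.10197688 0.07942661] ((507.95025634765625, 99.45321655273438), (235.28558349609375, 21.037464141845703), 11.182965278625488)
 all ((530.8612060546875, -18.028884887695312), (240.1626739501953, 268.83563232421875), 11.164101600646973)
```

View pics/top2.png

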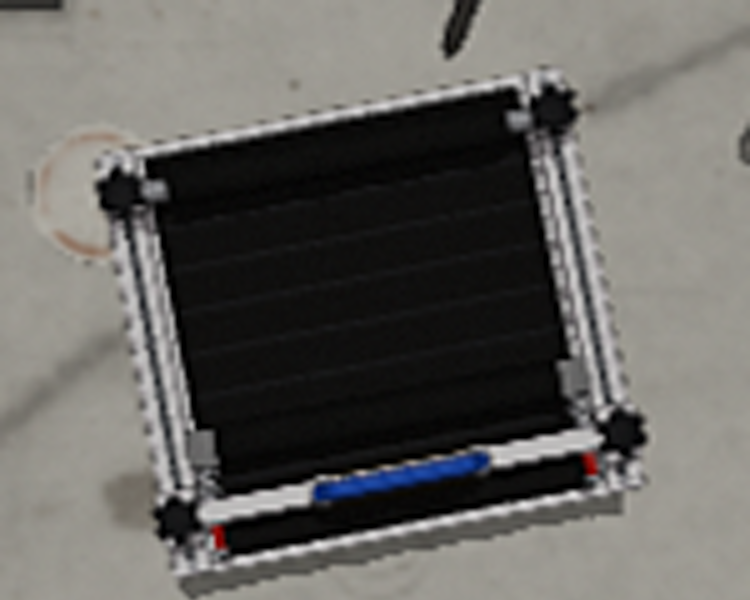

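```bash
python3 -m crank '[[20,-9,0,0,0],[60,-26,0,1,0],[105,-45,0,2,0],[150,-64,0,3,0],[195,-83,0,3.6,0],[240,-103,0,3.6,0],[285,-122,0,3.6,0],[330,-141,0,3.6,0],[370,-158,10,3.6,0],[395,-169,30,3.6,0],[405,-173.5,50,3.6,0],[405,-173.5,69,3.6,0],[405,-173.5,69,3.6,0],[405,-173.5,69,3.6,0]]' 20
python3 - <<'E'
from h import *
from scipy.spatial.transform import Rotation as Ro
o=r.get_obs();print(o['tool_pos'],Ro.from_rotvec(o['orientation']).as_matrix().round(3).tolist(),o['wrist_force'],o['finger_gap'])
c=cap('wrist');save(c,'w1.png')
E
```

```text
time: 1.6
tool_pos: [0.5054, -0.3356, 0.1459]
orientation: [-3.127, -0.299, 0.0]
wrist_force: [-0.7, -0.1, -0.7]
finger_gap: 0.0006
grasp_force: 0.0
[ 0.50538802 -0.33556463  0.14590203] [[0.982, 0.19, -0.0], [0.19, -0.982, 0.0], [-0.0, -0.0, -1.0]] [-0.69100814 -0.12905177 -0.72196968] 0.0006421166696693639
```

View pics/w1.png

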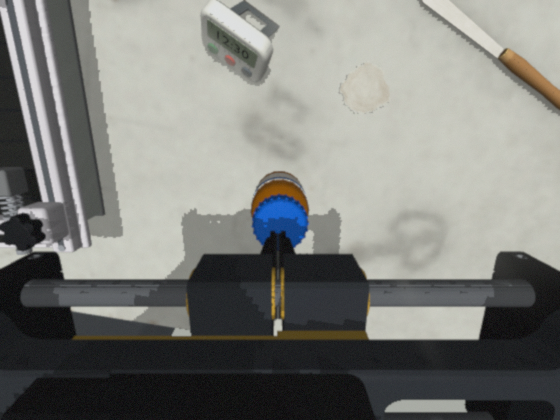

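The wrist view shows the shut fingers (279,290) centred over the blue cap (280,222). Pressing.

```bash
python3 -m crank '[[0,0,10,0,0],[0,0,22,0,0],[0,0,32,0,0],[0,0,36,0,0],[0,0,38,0,0],[0,0,39.5,0,0],[0,0,41,0,0],[0,0,42,0,0],[0,0,43,0,0],[0,0,43,0,0]]'
```

```text
time: 2.65
tool_pos: [0.5056, -0.3355, 0.1033]
orientation: [3.127, 0.3, 0.001]
wrist_force: [-2.1, 0.8, 4.2]
finger_gap: 0.0005
grasp_force: 2.0
```

```bash
python3 -m crank '[[0,0,0.7,0,0],[0,0,1.4,0,0],[0,0,2,0,0],[0,0,2.5,0,0],[0,0,2.5,0,0]]'
```

```text
time: 3.15
tool_pos: [0.5057, -0.3357, 0.1014]
orientation: [3.126, 0.299, 0.002]
wrist_force: [-2.2, 1.2, 10.0]
finger_gap: 0.0004
grasp_force: 5.2
```

```bash
python3 -m crank '[[0,0,0.7,0,0],[0,0,1.5,0,0],[0,0,2.2,0,0],[0,0,3,0,0],[0,0,3,0,0],[0,0,3,0,0],[0,0,3,0,0]]'
```

```text
time: 3.85
tool_pos: [0.5065, -0.3363, 0.1012]
orientation: [3.123, 0.299, 0.006]
wrist_force: [-6.6, 4.5, 34.6]
finger_gap: 0.0003
grasp_force: 17.5
```

The cap stops at 101 mm under 34 N, so it is home. Retreating, opening and descending round the bottle.

```bash
python3 -m crank '[[0,0,-5,0,0],[0,0,-20,0,0],[0,0,-43,0,0.5],[0,0,-43,0,1],[0,0,-43,0,1],[0,0,-43,0,1],[0,0,-43,0,1],[0,0,-43,0,1]]'
python3 - <<'E'
from h import *
P=None
for n in('top','side'):
    c=cap(n);P=pts(c);hsv=cv2.cvtColor(c['pixels'],cv2.COLOR_RGB2HSV)
    m=(cv2.inRange(hsv,(100,110,50),(125,255,255))>0)&(abs(P[...,0]-.506)<.04)&(abs(P[...,1]+.33)<.04)&(P[...,2]>.08)
    q=P[m];print(n,len(q),np.percentile(q[:,2],[5,50,95]) if len(q) else'',q.mean(0) if len(q) else '')
E
```

```text
time: 4.65
tool_pos: [0.5053, -0.3352, 0.1394]
orientation: [-3.127, -0.299, 0.001]
wrist_force: [-0.1, 0.3, -0.0]
finger_gap: 0.0432
grasp_force: 0.0
top 0  
side 111 [0.08729659 0.0979768  0.10066143] [ 0.50558923 -0.3294249   0.09634459]
```

```bash
python3 -m crank '[[0,0,0,0,1],[0,0,0,0,1],[0,0,0,0,1],[0,0,0,0,1],[0,0,0,0,1],[0,0,0,0,1],[0,0,15,0,1],[0,0,35,0,1],[0,0,60,0,1],[0,0,80,0,1],[0,0,95,0,1],[0,0,106,0,1],[0,0,106,0,1],[0,0,106,0,1]]' 20
```

```text
time: 6.15
tool_pos: [0.5057, -0.3356, 0.0346]
orientation: [3.127, 0.3, 0.001]
wrist_force: [0.3, 0.7, 1.7]
finger_gap: 0.0951
grasp_force: 0.0
```

```bash
python3 -m crank '[[0,0,0,0,0.7],[0,0,0,0,0.6],[0,0,0,0,0.5],[0,0,0,0,0.4],[0,0,0,0,0.4],[0,0,0,0,0.4],[0,0,0,0,0.4],[0,0,0,0,0.4],[0,0,0,0,0.4],[0,0,0,0,0.4]]' 20
```

```text
time: 7.15
tool_pos: [0.5056, -0.3356, 0.0343]
orientation: [3.127, 0.3, 0.001]
wrist_force: [0.4, -2.3, 1.7]
finger_gap: 0.0513
grasp_force: 20.0
```

```bash
python3 -m crank '[[0,0,-8,0,0.4],[0,0,-28,0,0.4],[0,0,-60,0,0.4],[0,0,-100,0,0.4],[0,0,-140,0,0.4],[5,-12,-160,0,0.4],[16,-38,-165,0,0.4],[30,-73,-165,0,0.4],[45,-110,-165,0,0.4],[60,-146,-165,0,0.4],[75,-183,-165,0,0.4],[90,-219,-165,0,0.4],[103,-251,-165,0,0.4],[114,-278,-165,0,0.4],[121,-296,-165,0,0.4],[126,-306.5,-165,0,0.4],[126,-306.5,-165,0,0.4],[126,-306.5,-165,0,0.4]]'
python3 - <<'E'
from h import *
o=r.get_obs();print(o['tool_pos'],o['finger_gap'])
c=cap('side');P=pts(c);save(c,'s3.png');hsv=cv2.cvtColor(c['pixels'],cv2.COLOR_RGB2HSV)
m=(cv2.inRange(hsv,(5,110,40),(22,255,255))>0)&(abs(P[...,0]-.57)<.05)&(abs(P[...,1]+.01)<.06)&(P[...,2]>.1)
q=P[m];print(len(q),q.min(0),q.max(0),np.median(q,0)) if m.any() else 0
E
```

```text
time: 8.95
tool_pos: [0.5708, -0.011, 0.1991]
orientation: [3.127, 0.3, -0.001]
wrist_force: [-0.6, 0.5, -1.5]
finger_gap: 0.0516
grasp_force: 20.0
[ 0.57075642 -0.01097245  0.19909282] 0.05162683569998934
162 [ 0.54315119 -0.04533102  0.1642634 ] [0.59415371 0.02866558 0.29825841] [0.55983533 0.00852243 0.17905627]
```

View pics/s3.png

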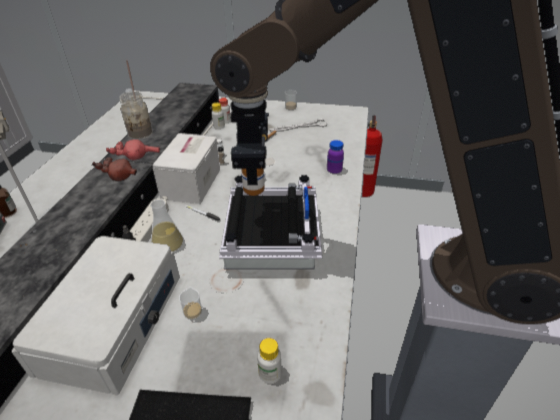

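The side view shows the bottle held upright at (253,180) above the platform, with the bench otherwise unchanged. Lowering.

```bash
python3 -m crank '[[0,0,10,0,0.4],[0,0,30,0,0.4],[0,0,50,0,0.4],[0,0,70,0,0.4],[0,0,82,0,0.4],[0,0,89,0,0.4],[0,0,91,0,0.4],[0,0,91,0,0.4],[0,0,91,0,0.4]]'
```

```text
time: 9.9
tool_pos: [0.5713, -0.0106, 0.1088]
orientation: [3.127, 0.299, 0.002]
wrist_force: [-0.2, -0.0, -2.2]
finger_gap: 0.0519
grasp_force: 20.0
```

```bash
python3 -m crank '[[0,0,1,0,0.4],[0,0,2,0,0.4],[0,0,3,0,0.4],[0,0,3,0,0.4]]'
```

```text
time: 10.3
tool_pos: [0.5709, -0.0105, 0.1051]
orientation: [3.127, 0.3, -0.0]
wrist_force: [-0.4, -0.9, -1.7]
finger_gap: 0.0517
grasp_force: 20.0
```

```bash
python3 -m crank '[[0,0,0.6,0,0.4],[0,0,1.2,0,0.4],[0,0,1.2,0,0.4],[0,0,1.2,0,0.4]]'
```

```text
time: 10.7
tool_pos: [0.571, -0.0105, 0.1042]
orientation: [3.127, 0.299, 0.001]
wrist_force: [-0.9, -1.0, 4.2]
finger_gap: 0.0514
grasp_force: 20.0
```

Touchdown (Fz rose about 6 N). Releasing slowly, then rising straight up.

```bash
python3 -m crank '[[0,0,-0.5,0,0.58],[0,0,-0.5,0,0.62],[0,0,-0.5,0,0.7],[0,0,-0.5,0,0.8],[0,0,-0.5,0,0.9],[0,0,-0.5,0,1],[0,0,-0.5,0,1],[0,0,-0.5,0,1],[0,0,-15,0,1],[0,0,-40,0,1],[0,0,-75,0,1],[0,0,-110,0,1],[0,0,-140,0,1],[0,0,-150,0,1],[0,0,-150,0,1]]'
python3 - <<'E'
from h import *
o=r.get_obs();print(o['tool_pos'],o['finger_gap'])
cx,cy,t=.531,-.019,np.radians(10.95);u=np.array([np.cos(t),np.sin(t)]);w=np.array([-u[1],u[0]])
for n in('top','side'):
    c=cap(n);P=pts(c);hsv=cv2.cvtColor(c['pixels'],cv2.COLOR_RGB2HSV)
    m=(cv2.inRange(hsv,(100,110,50),(125,255,255))>0)&(abs(P[...,0]-.57)<.06)&(abs(P[...,1]+.01)<.06)&(P[...,2]>.15)
    if m.sum()>20:
        q=P[m];print(n,len(q),np.percentile(q[:,2],[5,50,95]));q=q[q[:,2]>np.percentile(q[:,2],95)-.006][:,:2]
        p,rad=cv2.minEnclosingCircle(q.astype(np.float32));d=np.array(p)-[cx,cy];print('cap centre',p,rad,'shaker',d@u,d@w)
save(cap('side'),'s4.png')
E
```

```text
time: 12.2
tool_pos: [0.5712, -0.0105, 0.2548]
orientation: [3.127, 0.299, 0.003]
wrist_force: [0.0, -0.2, -0.8]
finger_gap: 0.0955
grasp_force: 0.0
[ 0.57122696 -0.01053648  0.25484998] 0.09546980190898095
side 205 [0.15771405 0.16811262 0.17045696]
cap centre (0.5707138180732727, -0.009474220685660839) 0.021192263811826706 shaker 0.040800204981129386 0.0018086157691218864
```

View pics/s4.png

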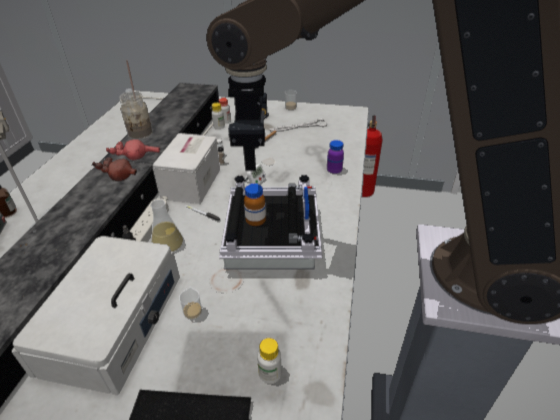

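Bottle stands upright at (255,205) in the side view; shaker frame (0.041, 0.002), cap top about 0.170. Now the handle.

Run:
```python
from h import *
print(r.get_obs()['joint_pos'])
c=cap('side');P=pts(c);hsv=cv2.cvtColor(c['pixels'],cv2.COLOR_RGB2HSV)
k=(cv2.inRange(hsv,(100,110,50),(125,255,255))>0)&(abs(P[...,0]-.445)<.04)&(abs(P[...,1]+.03)<.08)&(P[...,2]>.136)
print(k.sum(),P[k].mean(0),P[k].min(0),P[k].max(0))
```

```text
[-1.34069602e-01  3.77470958e-01  1.64461152e+00 -1.10014783e-04
  1.12191631e+00  1.24584982e+00]
85 [ 0.44501144 -0.02666166  0.14372099] [ 0.43521214 -0.07121553  0.13611788] [0.4558255  0.00681302 0.14731713]
```

```bash
python3 -m crank '[[-10,0,0,-4,0.6],[-30,0,0,-12,0.6],[-55,0,0,-20,0.6],[-80,0.5,0,-28,0.6],[-102,0.5,0,-36,0.6],[-118,0.8,0,-44,0.6],[-127,0.8,0,-52,0.6],[-127.5,0.8,0,-60,0.6],[-127.5,0.8,0,-68,0.6],[-127.5,0.8,0,-76,0.6],[-127.5,0.8,0,-83,0.6],[-127.5,0.8,0,-88,0.6],[-127.5,0.8,0,-90,0.6],[-127.5,0.8,40,-90,0.6],[-127.5,0.8,70,-90,0.6],[-127.5,0.8,70,-90,0.6],[-127.5,0.8,70,-90,0.6]]'
python3 - <<'E'
from h import *
from scipy.spatial.transform import Rotation as Ro
o=r.get_obs();print(o['tool_pos'],Ro.from_rotvec(o['orientation']).as_matrix().round(3).tolist(),o['joint_pos'][5],o['finger_gap'])
save(cap('wrist'),'w5.png')
E
```

```text
time: 14.1
tool_pos: [0.4459, -0.0355, 0.1838]
orientation: [-1.999, -2.422, 0.001]
wrist_force: [-0.3, 0.1, 0.2]
finger_gap: 0.0574
grasp_force: 0.0
[ 0.44589404 -0.03549954  0.18383644] [[-0.19, 0.982, -0.002], [0.982, 0.19, 0.0], [0.001, -0.002, -1.0]] -0.4181408244932914 0.05740289211581841
```

View pics/w5.png

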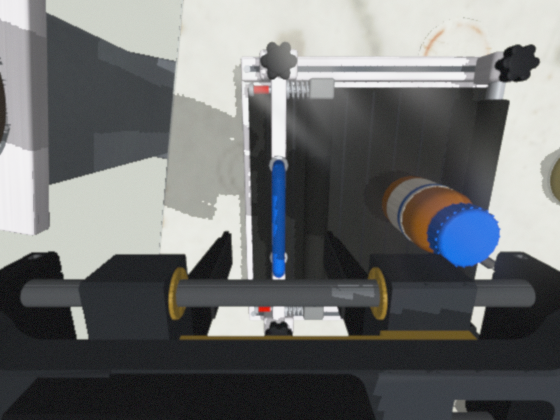

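The wrist view shows the handle bar (column 279) centred between the fingers (columns 180–375), with the bottle clear at (460,230). Descending and gripping.

```bash
python3 -m crank '[[0,0,12,0,0.6],[0,0,30,0,0.6],[0,0,48,0,0.6],[0,0,58,0,0.6],[0,0,61,0,0.6],[0,0,61,0,0.4],[0,0,61,0,0.25],[0,0,61,0,0.15],[0,0,61,0,0],[0,0,61,0,0],[0,0,61,0,0],[0,0,61,0,0],[0,0,61,0,0],[0,0,61,0,0],[0,0,61,0,0]]' 30
```

```text
time: 15.65
tool_pos: [0.446, -0.0355, 0.123]
orientation: [1.999, 2.423, 0.0]
wrist_force: [0.2, -0.2, 2.4]
finger_gap: 0.0091
grasp_force: 30.0
```

```bash
python3 -m crank '[[0,2,0,0,0],[0,6,0,0,0],[0,12,0,0,0],[0,18,0,0,0],[0,24,0,0,0],[0,30,0,0,0],[0,36,0,0,0],[0,42,0,0,0],[0,46,0,0,0],[0,49,0,0,0],[0,50,0,0,0],[0,50,0,0,0],[0,50,0,0,0]]'
```

```text
time: 16.95
tool_pos: [0.4957, -0.0259, 0.123]
orientation: [1.999, 2.422, 0.001]
wrist_force: [0.7, 1.7, 2.9]
finger_gap: 0.0092
grasp_force: 30.0
```

```bash
python3 -m crank '[[0,1,0,0,0],[0,2,0,0,0],[0,3,0,0,0],[0,4,0,0,0],[0,5,0,0,0],[0,6,0,0,0],[0,7,0,0,0],[0,8,0,0,0],[0,9,0,0,0],[0,10,0,0,0],[0,11,0,0,0],[0,12,0,0,0],[0,12,0,0,0],[0,12,0,0,0]]'
```

```text
time: 18.35
tool_pos: [0.5066, -0.0238, 0.123]
orientation: [-1.999, -2.423, 0.001]
wrist_force: [-1.3, -0.7, 6.1]
finger_gap: 0.0093
grasp_force: 30.0
```

```bash
python3 -m crank '[[0,1,0,0,0],[0,2,0,0,0],[0,3,0,0,0],[0,3,0,0,0],[0,3,0,0,0]]'; python3 -m crank '[[0,1,0,0,0],[0,2,0,0,0],[0,2,0,0,0],[0,2,0,0,0]]'; python3 -m crank '[[0,1,0,0,0],[0,2,0,0,0],[0,2,0,0,0],[0,2,0,0,0]]'
```

```text
time: 18.85
tool_pos: [0.5095, -0.0232, 0.123]
orientation: [-1.999, -2.423, 0.001]
wrist_force: [-1.8, 0.3, 6.5]
finger_gap: 0.0094
grasp_force: 30.0
time: 19.25
tool_pos: [0.5115, -0.0228, 0.123]
orientation: [-1.999, -2.423, 0.001]
wrist_force: [-1.3, 0.1, 6.2]
finger_gap: 0.0094
grasp_force: 30.0
time: 19.65
tool_pos: [0.5135, -0.0224, 0.123]
orientation: [-1.999, -2.423, 0.001]
wrist_force: [-2.0, -0.4, 6.2]
finger_gap: 0.0093
grasp_force: 30.0
```

```bash
cat > look.py <<'E'
from h import *
import sys
cx,cy,t=.531,-.019,np.radians(10.95);u=np.array([np.cos(t),np.sin(t)]);w=np.array([-u[1],u[0]])
o=r.get_obs();print(o['tool_pos'],(o['tool_pos'][:2]-np.array([cx,cy]))@u,o['wrist_force'])
for n in('side','wrist'):
    c=cap(n);P=pts(c);hsv=cv2.cvtColor(c['pixels'],cv2.COLOR_RGB2HSV)
    S=np.stack([(P[...,:2]-[cx,cy])@u,(P[...,:2]-[cx,cy])@w],-1)
    red=((cv2.inRange(hsv,(0,150,80),(6,255,255))|cv2.inRange(hsv,(172,150,80),(180,255,255)))>0)&(abs(S[...,0])<.12)&(abs(S[...,1])<.12)&(abs(P[...,2]-.1)<.02)
    k,l,s,_=cv2.connectedComponentsWithStats(red.astype(np.uint8))
    for i in range(1,k):
        if s[i,4]>8: print(n,'red',s[i],'x %.4f..%.4f y %.3f'%(S[l==i][:,0].min(),S[l==i][:,0].max(),S[l==i][:,1].mean()))
    b=(cv2.inRange(hsv,(100,110,50),(125,255,255))>0)&(abs(S[...,0]-.045)<.05)&(abs(S[...,1])<.05)&(P[...,2]>.155)
    if b.sum()>30:
        q=S[b&(P[...,2]>np.percentile(P[b][:,2],95)-.006)];p,rad=cv2.minEnclosingCircle(q.astype(np.float32));print(n,'cap',p,rad,np.percentile(P[b][:,2],95))
    # roller / rear bar dark at top
    save(c,f'{sys.argv[1]}_{n}.png')
E
python3 look.py p1
```

```text
[ 0.51346499 -0.02243546  0.12296103] -0.017868328720926856 [-2.00626614 -0.37036041  6.20663328]
side cap (0.05226544663310051, 0.009074815548956394) 0.02895573526620865 0.17079008864213652
wrist red [250  74  12   9  73] x -0.0348..-0.0282 y 0.100
wrist cap (0.039042841643095016, 0.011165285483002663) 0.03714974597096443 0.17212490629444427
```

View pics/p1_wrist.png

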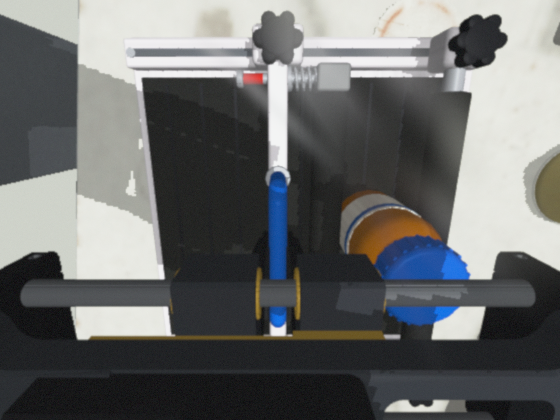

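The wrist view shows the handle in the fingers (279,250), the red pin at (253,79), and the roller near the bottle with the springs only slightly compressed. Continuing slowly.

```bash
python3 -m crank '[[0,1,0,0,0],[0,2,0,0,0],[0,2,0,0,0],[0,2,0,0,0]]' | grep -E 'pos|force'; python3 -m crank '[[0,1,0,0,0],[0,2,0,0,0],[0,2,0,0,0],[0,2,0,0,0]]'| grep -E 'pos|force'; python3 look.py p2
```

```text
tool_pos: [0.5153, -0.0221, 0.123]
wrist_force: [-1.9, 0.1, 6.1]
grasp_force: 30.0
tool_pos: [0.517, -0.0217, 0.123]
wrist_force: [-3.5, -1.1, 7.7]
grasp_force: 30.0
[ 0.51701126 -0.02174381  0.12295591] -0.014255248547549648 [-3.46156053 -1.14127024  7.72920984]
side red [282 237   4   3  11] x -0.0347..-0.0277 y 0.102
side cap (0.054565053433179855, 0.009051242843270302) 0.028291594237089157 0.1709533375994067
wrist red [250  74   8   7  40] x -0.0314..-0.0270 y 0.101
wrist cap (0.04040814936161041, 0.00977275799959898) 0.03588954731822014 0.172157597048764
```

```bash
for i in 1; do :; done; python3 -m crank '[[0,1,0,0,0],[0,2,0,0,0],[0,2,0,0,0],[0,2,0,0,0]]' | grep -E 'pos|force'; python3 -m crank '[[0,1,0,0,0],[0,2,0,0,0],[0,2,0,0,0],[0,2,0,0,0]]'| grep -E 'pos|force'; python3 look.py p3
python3 - <<'E'
import cv2,numpy as np
a=[cv2.resize(cv2.imread(f'pics/p{i}_wrist.png')[55:105,215:375],None,fx=5,fy=4,interpolation=cv2.INTER_CUBIC) for i in(1,2,3)]
cv2.imwrite('pics/pins.png',np.vstack(a))
E
```

```text
tool_pos: [0.5186, -0.0214, 0.1229]
wrist_force: [-5.4, -1.6, 8.2]
grasp_force: 30.0
tool_pos: [0.5203, -0.0211, 0.1229]
wrist_force: [-7.2, -2.7, 9.2]
grasp_force: 30.0
[ 0.52027917 -0.02106718  0.12294855] -0.010918300186130398 [-7.22625892 -2.72168151  9.16139703]
side red [281 237   5   3  14] x -0.0347..-0.0253 y 0.102
side cap (0.0545545369386673, 0.009270822629332542) 0.027877094224095345 0.17048934860891654
wrist cap (0.03906725347042084, 0.006952539086341858) 0.03524022549390793 0.17221309927563824
```

View pics/pins.png

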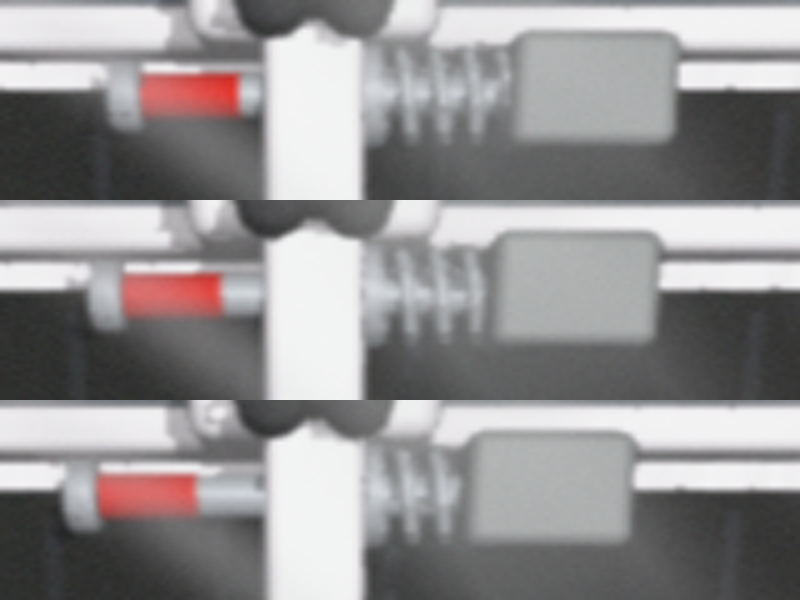

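Three pin crops (bar 96 px = 12 mm wide) show the pin tip standing out 20, 22.3 and 25.4 mm, so the springs are now 7–8 mm compressed. The force rise agrees. A nudge more, then check it is steady and hand in.

```bash
python3 -m crank '[[0,0.4,0,0,0],[0,0.7,0,0,0],[0,0.7,0,0,0],[0,0.7,0,0,0],[0,0.7,0,0,0],[0,0.7,0,0,0],[0,0.7,0,0,0],[0,0.7,0,0,0]]'; python3 look.py p4
python3 - <<'E'
import cv2,numpy as np
a=cv2.imread('pics/p4_wrist.png')[55:105,215:375].astype(int)
red=(a[...,2]>150)&(a[...,1]<110);print('red cols x5',np.nonzero(red.sum(0)>3)[0][[0,-1]]*5)
E
```

```text
time: 22.35
tool_pos: [0.5207, -0.021, 0.1229]
orientation: [-1.998, -2.421, 0.004]
wrist_force: [-8.5, -4.2, 9.8]
finger_gap: 0.0094
grasp_force: 30.0
[ 0.52070438 -0.02096381  0.12292774] -0.01048119707671174 [-8.48447702 -4.20670757  9.79000718]
side red [281 237   5   3  14] x -0.0347..-0.0253 y 0.102
side cap (0.055241040885448456, 0.008185097016394138) 0.0264641884714365 0.17053566092620673
wrist cap (0.043217867612838745, 0.008744261227548122) 0.036272261291742325 0.17217298566368053
red cols x5 [ 95 185]
```

```bash
python3 -c "
from rig import r
print(r.sign_off())"
```

```text
the job is handed in; nothing more can be done
None
```

I pressed the cap home, stood the bottle on the platform in front of the rear bar and let go. I then pushed the clamp bar in and handed the job in still holding its handle, with the springs about 8 mm compressed by the pins (roughly 6–9 mm allowing for the force reading); `r.sign_off()` gave no verdict.

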